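Shut the film dispenser and park its cutter

ROBOT

A 6-joint arm with a two-finger parallel gripper is mounted at the origin on a cart in front of the work surface, level with it; the furniture and walls round the work are solid. World frame = base frame: x ahead of the robot, y to its left, z up, the work surface at z = 0. Lengths are in m, angles in rad, forces in N, time in s.
With the tool pointing down it reaches from about 0.3 to 0.875 m from the base axis. Payload 6.4 kg.
Tool frame: the origin (TCP) lies on the centre line of the jaws, within the pads' length; the fingertips stand 22 mm ahead of it and the grasp point (between the pads) lies 3 mm ahead of it; z points along the fingers, y is the line along which they close (so a half turn about z gives the same grasp; the last joint's range is limited). The gripper opens to 85 mm and grips with 20 to 120 N. Pads are 22 mm wide; open, the fingers measure 114 mm over their backs; the gripper's body (76 mm by 85 mm) begins 54 mm behind the grasp point. The pads swing forward as they close: fully open they stand 13 mm farther back than shut.
Start: joints at [-1.527, 0.181, 1.607, -0, 1.354, -0.206], TCP at [0.142, -0.557, 0.253] pointing down, gripper open.
Joint ranges: [-2.99, 2.99], [-0.89, 2.07], [0.3, 2.58], [-1.14, 4.28], [0, 2.63], [-3.12, 3.12]. Speed limits (rad/s): [2.57, 2.57, 3.01, 3.14, 3.14, 3.14].

INTERFACE

Orientations are given as a unit quaternion [w, x, y, z].
In Python, from bench import ctrl gives the robot as it stands. The module is installed in compiled form; this text tells all that it offers.
- The arm moves only by the tool servo_tool, never from a script. Its argument "commands" is a list of rows, each a list of 3 entries, a list of its own where there are three numbers: the shift along the tool's x, y, z in mm, then the turn about the tool's z in rad, then the finger opening in mm, from 0 to 85.4. In form: [[[dx, dy, dz], turn, jaw], ...]. A call has 1 to 20 rows; each row shifts and turns the commanded pose from where the row before left it, along the tool's axes as they then stand; what a row does not reach is not made up. A row lasts 1/8 s, in which the tool goes at most 62.5 mm and 10.7 degrees, less where a joint would pass 70% of its speed; a pose out of reach is approached as far as the arm can. A call with a gripper value outside its range is refused whole. The fingers move at their own pace and stop on an object; the grip force is fixed at half the most. Time passes only in rows, so rows that do not move let the fingers close. It gives the time, the measured TCP pose, the force, the opening and the grip force at its end, in the units of the state.
- ctrl.get_obs(): the state, without advancing time (a new reading comes with each control period).
- ctrl.camera(name): name is "side" or "top" or "wrist"; returns a dict with "color" (480x640x3 uint8, red, green, blue), "z_map" (480x640 float32, m along the optical axis (not along the pixel's ray), 0 where there is no reading), "fx", "fy", "cx", "cy" (pixels), "R" (3x3) and "t" (3): a world point X has camera coordinates R X + t. Camera axes: x right, y down, z forward; pixel columns grow to the right and rows downward; lengths in m; the calibration is good to about 2 mm. A picture is of the moment at which its call begins.
- ctrl.hand_in(): hands the job in; it is judged then, once.
The state is a dict: "time_s": time; "q": joint angles; "dq": joint speeds; "joint_efforts": joint torques, N m; "eef_pos": TCP position; "eef_rot": TCP orientation; "wrist_force": force on the tool from outside, world axes, zero at the start; "torque": the same for the moment, N m; "opening": opening from 0.0 (shut) to 1.0 (fully open); "grasp_force": force on a finger pad.
Only numpy, scipy, OpenCV 4.12 (cv2) and the standard library are available. Lean on these libraries where they do the work, as an engineer would, in place of code of your own. Each camera call takes 0.05 s, during which the arm holds its last target. There are 200 camera calls.

TASK

The cling-film dispenser has just been refilled and still stands ajar. With shut fingertips press its lid down until it snaps shut, then push the orange cutter from behind along its rail until it drops into the parking notch at the green mark, and not on past it to the open end of the rail, where the cutter comes off. Take hold of nothing, lift nothing, and leave the tape, the marker and the two cups where they are.

Things in the scene. Friction and masses are not known exactly. Their poses are not given: they have to be found in the camera images.
- dispenser: Film dispenser: steel trough, black ends, fixed by suction feet; 390 mm long (y), 125 deep (x), 95 high when shut. Origin on the worktop under its middle; -x is the front, +y its left end seen from the robot. Lid hinge line along y at x +60, z +90 mm. The rail runs along y on top of the lid's front edge: when shut its middle line is at x -40, its top at z 103 mm, 8 mm above the lid.
- film_lid (a joint): Opening of the white lid, rad; 0 = shut, grows as its front edge rises. The stiff hinge stays where it is left; moving it takes about 2 N at the pad. In the last few mm a sprung catch at the front makes it stiffer (about 10 N at the pad), then it snaps shut on a hard stop and the catch keeps it.
- lid_pad (a point): Middle of the ribbed grey pressing pad, on its surface (40 x 70 mm, midway along the lid, 64 mm in front of the hinge line, 36 mm behind the rail's middle line). x towards the hinge, y along the rail, z out of the lid. Shut, it is 97 mm above the worktop, at x -4 mm of the dispenser.
- film_cutter (a joint): Travel of the orange cutter, m; 0 = left end (+y of the dispenser), grows to the right. Its sprung pin drops into the parking notch at 0.280 (centres within 0.5 mm). It slides with about 1.5 N; a low crest from 0.265 to 0.272 takes about 5 N, then the force dips as the pin drops and draws the cutter in; the steep crest beyond takes about 12 N to pass. The open right end is at 0.304.
- cutter_back (a point): Centre of the cutter's rear (+y) face, that of its upright thumb rest, 20 mm above the rail's top. Thumb rest 26 mm wide, 9 thick, its top 34 mm above the rail's top. Cutter 50 mm long (y), 28 wide (x), 16 high above the rail's top in front of the thumb rest; skirts reach 6 mm below the rail's top. Axes as lid_pad; push along -y.
- park_mark (a point): Point on the rail's top at the green mark: the middle of the cutter lies here when parked (its rear face 25 mm farther to +y). Green marks lie 24 mm behind it on the lid and on the lid's front edge. Axes as lid_pad.
- date_tape: Roll of cream masking tape lying flat, 102 mm across, 25 mm high, loose; origin under its middle.
- marker_black: White marker pen with a green cap, 135 mm long, 17 mm thick, loose, lying in front of the dispenser; origin under its middle.
- deli_cup_1: Lidded tub with cream contents, 72 mm across, 70 mm high, loose, to the left of the dispenser; origin under its middle.
- deli_cup_2: Lidded tub with pink contents, 72 mm across, 75 mm high, loose, to the left of the dispenser; origin under its middle.
Things that resemble listed ones, but are neither listed nor needed, are in the scene too. What is shaped like the deli_cup_2 but purple is not meant.

How it is judged:
On the way, in this order (a step that is already met when the one before it is completed fails the run):
1. the lid is pressed shut (value of joint film_lid below 0.02 rad), for 0.2 s.
2. the cutter sits in the parking notch (value of joint film_cutter between 0.277 and 0.283 m and value of joint film_lid below 0.02 rad), for 0.2 s.
At the end, for the whole second after the job is handed in: Lid shut (under 0.02 rad), cutter at rest in the parking notch (travel 0.280 m within 3 mm), tape, marker and both cups within 12 mm of where they stood, tape and cups upright (all of step 2 and velocity of joint film_cutter between -0.005 and 0.005 m/s and distance of each of date_tape, marker_black, deli_cup_1, deli_cup_2 from where it was at the start of the episode below 0.012 m and angle between each of date_tape, deli_cup_1, deli_cup_2's own z axis and vertical below 0.15 rad); the robot touches nothing.
It fails at once if the cutter is run past the notch towards the open end (more than 12 mm) (value of joint film_cutter above 0.292 m).
It fails at once if the lid is lifted open (value of joint film_lid above 0.65 rad).
It fails at once if the fingers straddle the cutter to take hold of it (x of the grasp point in the frame of cutter_back between -0.018 and 0.018 m and y of the grasp point in the frame of cutter_back below 0.003 m and value of joint film_lid below 0.05 rad and ((y of the grasp point in the frame of cutter_back above -0.05 m and z of the grasp point in the frame of cutter_back below 0.011 m) or (y of the grasp point in the frame of cutter_back above -0.012 m and z of the grasp point in the frame of cutter_back below 0.026 m))).
It fails at once if the tape, the marker or a cup is shifted or lifted by more than 15 mm (distance of any of date_tape, marker_black, deli_cup_1, deli_cup_2 from where it was at the start of the episode above 0.015 m).
It also fails if it takes over 43 s, if anything falls off the work surface, if the arm or the gripper's body presses on something with over 40 N, if the wrist force passes 120 N, or if a joint passes its speed limit or range.

## Working session

There is one attempt and no reset: what is moved stays moved. The work goes in short steps, Python scripts to look and compute and a tool call to move; the robot and the scene stay as the last step left them, time stands still between calls to the robot, and variables do not carry over. Pictures are saved under pics/ and viewed, at most 10 in all, crops included, and the job is handed in when it is done.

Besides the shell and the picture viewer there is one more tool, called after ">>>" by a JSON object that holds its "method" and its "body", one argument or row to a line. servo_tool: Moves the arm, as the interface text tells. Its arguments: {"type":"object","properties":{"commands":{"type":"array"}},"required":["commands"]}

```bash
mkdir -p pics; cat > h.py <<'E'
from bench import ctrl
import numpy as np, cv2, pickle
def snap(n,f):
    c=ctrl.camera(n); pickle.dump(c,open(f'pics/{f}.pkl','wb')); cv2.imwrite(f'pics/{f}.png',c['color'][:,:,::-1]); return c
def P(c,u,v,z=None):
    d=c['z_map'][v,u] if z is None else z
    X=np.array([(u-c['cx'])/c['fx']*d,(v-c['cy'])/c['fy']*d,d]); return np.array(c['R']).T@(X-c['t'])
def load(f): return pickle.load(open(f'pics/{f}.pkl','rb'))
E
python3 - <<'E'
from h import *
for n in ('top','side'):
    c=snap(n,n+'0'); print(n,c['fx'],(-np.array(c['R']).T@c['t']).round(3))
print({k:np.round(v,3) for k,v in ctrl.get_obs().items()})
E
```

```text
top 462.32918894219597 [0.348 0.181 1.19 ]
side 586.0851240953813 [0.115 1.17  1.023]
{'time_s': np.float64(0.1), 'q': array([-1.527,  0.182,  1.608, -0.   ,  1.354, -0.206]), 'dq': array([ 0.   ,  0.001, -0.002, -0.001,  0.001,  0.002]), 'joint_efforts': array([ 0.0000e+00, -4.4588e+01, -3.5224e+01, -0.0000e+00,  4.0000e-03,
       -0.0000e+00]), 'eef_pos': array([ 0.142, -0.557,  0.252]), 'eef_rot': array([-0.001,  0.992,  0.125,  0.   ]), 'wrist_force': array([-0.804,  0.583, -0.589]), 'torque': array([0.065, 0.004, 0.032]), 'grasp_force': np.float64(0.0), 'opening': np.float64(0.998)}
```

View pics/top0.png

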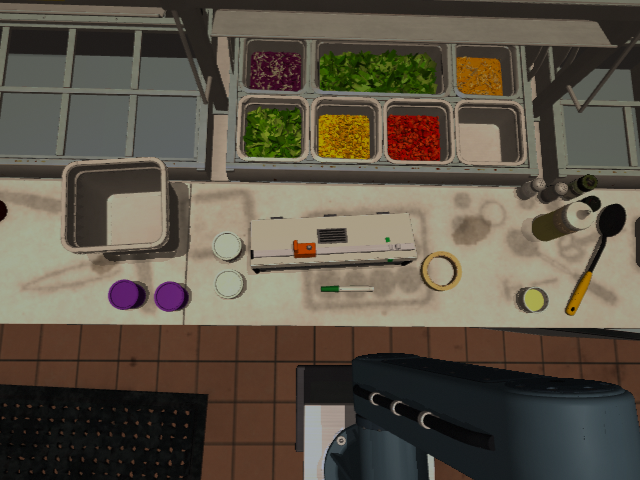

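View pics/side0.png

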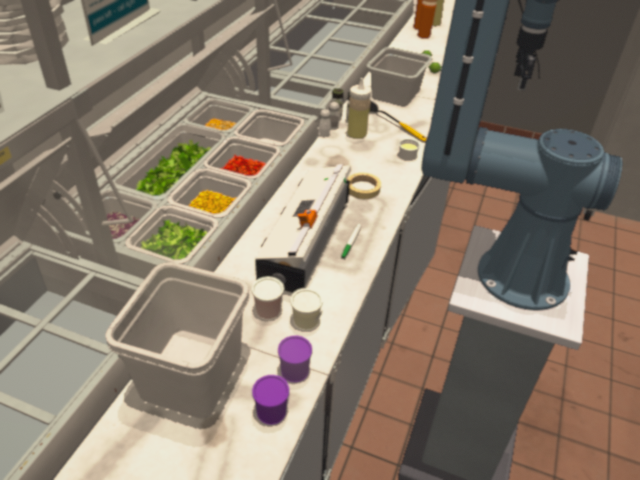

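The top view shows the dispenser at (250-415, 212-272), the orange cutter at about (304,249), the pad at (332,236) and the green mark at about (388,240). The cups are at (228,246) and (229,284), the marker at (347,289) and the tape at (441,271).

```bash
python3 - <<'E'
from h import *
c=load('top0'); im=c['color'][195:305,200:470,::-1]
cv2.imwrite('pics/crop0.png',cv2.resize(im,None,fx=2.96,fy=2.96,interpolation=cv2.INTER_CUBIC))
for n,(u,v) in dict(pad=(332,236),lidbackL=(262,222),lidbackR=(400,215),lidfrontL=(270,258),lidfrontR=(400,247),cutterfront=(310,250),cuttop=(298,248),mark=(388,240),cup1=(228,246),cup2=(229,284),table=(300,300),shelf=(370,30),shelf2=(250,30),rim=(380,172)).items(): print(n,P(c,u,v).round(4))
# plane fit of lid
pts=np.array([P(c,u,v) for v in range(222,242,2) for u in range(270,400,4) if not(312<u<352 )])
pts=pts[(pts[:,2]>.08)&(pts[:,2]<.2)]
A=np.c_[pts[:,:2],np.ones(len(pts))]; s,*_=np.linalg.lstsq(A,pts[:,2],rcond=None); r=A@s-pts[:,2]
print(s,r.std(),len(pts), 'grad',np.hypot(*s[:2]),'dir yaw',np.arctan2(-s[1],-s[0]))
E
```

```text
pad [0.5503 0.0992 0.1179]
lidbackL [0.5862 0.2666 0.0976]
lidbackR [ 0.6088 -0.069   0.0961]
lidfrontL [0.4945 0.2435 0.1304]
lidfrontR [ 0.522  -0.0566  0.1415]
cutterfront [0.5106 0.152  0.1533]
cuttop [0.5157 0.1793 0.1486]
mark [ 0.5422 -0.0335  0.1193]
cup1 [0.5302 0.349  0.0762]
cup2 [0.4388 0.3445 0.0669]
table [4.051e-01 1.723e-01 4.000e-04]
shelf [0.9124 0.0442 0.3754]
shelf2 [0.9024 0.2772 0.3798]
rim [ 0.7358 -0.0319  0.0421]
[-0.379461   -0.01938993  0.32625504] 0.0034810050956032945 230 grad 0.37995607474842363 dir yaw 0.05105421532233856
```

View pics/crop0.png

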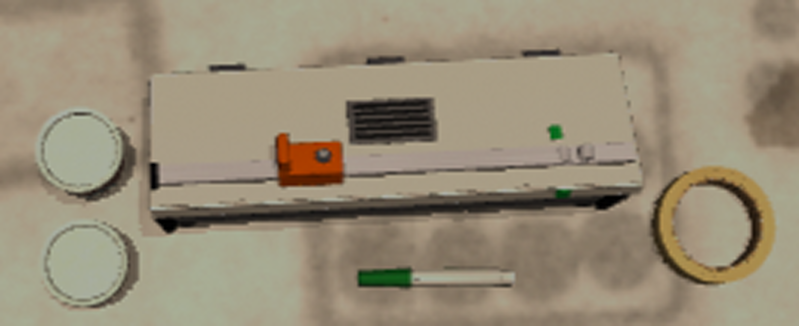

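The crop (scale 2.96) puts the hinges at (227,68) and (541,53), the pad centre at (391,120), the cutter's rear at (277,152) and the green lid mark at (556,131). From this the yaw is about 0.05 and the lid opening about 0.33 rad. The pad is at (0.551, 0.099, 0.118), which agrees with the hinge being at x ≈ 0.609. I'm moving to a point above the pad with the fingers shut.

>>> {"method": "servo_tool", "body": {
  "commands": [
    [[0,0,0],0.1,0],
    [[0,0,0],0.1,0],
    [[27.5,-39.7,0],0,0],
    [[27.5,-39.7,0],0,0],
    [[27.5,-39.7,0],0,0],
    [[27.5,-39.7,0],0,0],
    [[27.5,-39.7,0],0,0],
    [[27.5,-39.7,0],0,0],
    [[27.5,-39.7,0],0,0],
    [[27.5,-39.7,0],0,0],
    [[27.5,-39.7,0],0,0],
    [[27.5,-39.7,0],0,0],
    [[27.5,-39.7,0],0,0],
    [[27.5,-39.7,0],0,0],
    [[27.5,-39.7,0],0,0],
    [[27.5,-39.7,0],0,0],
    [[27.5,-39.7,0],0,0],
    [[27.5,-39.7,0],0,0],
    [[0,0,0],0,0],
    [[0,0,0],0,0]
  ]
}}

```text
time_s: 2.6
eef_pos: [0.5494, 0.099, 0.2526]
eef_rot: [0.0, 1.0, 0.025, -0.001]
wrist_force: [0.6, 0.0, 1.1]
opening: -0.003
grasp_force: 0.0
```

```bash
python3 - <<'E'
from h import *
c=snap('wrist','w1'); print(c['fx'],(-np.array(c['R']).T@c['t']).round(3), np.array(c['R'])[2].round(3))
E
```

```text
374.0085899175736 [0.617 0.103 0.372] [-0.27  -0.014 -0.963]
```

View pics/w1.png

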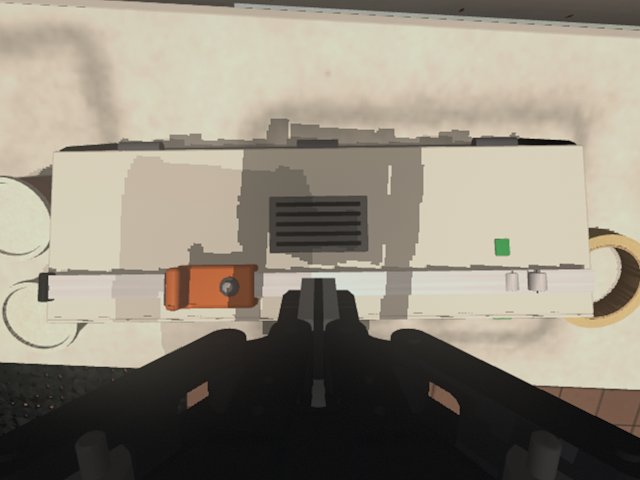

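The wrist view shows the pad at (319,224), the cutter spanning columns 165-258 with the thumb rest's rear at (166,288), and the mark at (502,247). The shut fingertips are at (319,285).

```bash
python3 - <<'E'
from h import *
c=load('w1')
pts={n:P(c,u,v) for n,(u,v) in dict(padC=(319,224),padL=(272,224),padR=(366,224),mark=(502,247),cutR=(255,288),thumb=(174,288),railL=(100,286),railR=(450,284),hL=(60,150),hR=(575,150),lidL=(90,170),lidR=(470,170),tip=(318,285)).items()}
for n,p in pts.items():
    d=p-pts['padC']; y=.05; print(n,p.round(4),'local',round(d[0]*np.cos(y)+d[1]*np.sin(y),4),round(-d[0]*np.sin(y)+d[1]*np.cos(y),4))
d=pts['railL']-pts['railR'];print('yaw',np.arctan2(-d[0],d[1]))
E
```

```text
padC [0.5516 0.0984 0.1154] local 0.0 0.0
padL [0.5499 0.1316 0.1157] local 0.0 0.0332
padR [0.5533 0.0652 0.1156] local 0.0001 -0.0333
mark [ 0.5429 -0.0313  0.1208] local -0.0151 -0.1291
cutR [0.5097 0.14   0.1365] local -0.0398 0.0437
thumb [0.5207 0.1835 0.1663] local -0.0265 0.0865
railL [0.5049 0.2466 0.1348] local -0.0392 0.1503
railR [0.5183 0.0064 0.1337] local -0.0378 -0.0903
hL [5.833e-01 3.520e-01 1.000e-04] local 0.0444 0.2517
hR [ 0.6112 -0.0839  0.0954] local 0.0505 -0.1851
lidL [0.579  0.2664 0.0982] local 0.0358 0.1664
lidR [ 0.5935 -0.0082  0.1008] local 0.0366 -0.1086
tip [0.5599 0.0996 0.2413] local 0.0084 0.0007
yaw 0.0558569628491779
```

>>> {"method": "servo_tool", "body": {
  "commands": [
    [[0,0,25],0,0],
    [[0,0,25],0,0],
    [[0,0,25],0,0],
    [[0,0,25],0,0],
    [[0,0,5],0,0],
    [[0,0,5],0,0],
    [[0,0,0],0,0]
  ]
}}

```text
time_s: 3.52
eef_pos: [0.5504, 0.0988, 0.144]
eef_rot: [0.0, 1.0, 0.025, 0.001]
wrist_force: [-0.1, -0.4, 1.2]
opening: 0.001
grasp_force: 0.0
```

>>> {"method": "servo_tool", "body": {
  "commands": [
    [[-1,0,3],0,0],
    [[-1,0,3],0,0],
    [[-1,0,3],0,0],
    [[-1,0,3],0,0],
    [[0,0,3],0,0],
    [[0,0,3],0,0],
    [[0,0,2],0,0],
    [[0,0,0],0,0]
  ]
}}

```text
time_s: 4.53
eef_pos: [0.5459, 0.0991, 0.1228]
eef_rot: [-0.0, 1.0, 0.025, -0.0]
wrist_force: [-0.3, 0.2, -0.3]
opening: 0.0
grasp_force: 0.0
```

>>> {"method": "servo_tool", "body": {
  "commands": [
    [[0,0,1],0,0],
    [[0,0,1],0,0],
    [[0,0,1],0,0],
    [[0,0,0],0,0]
  ]
}}

```text
time_s: 5.03
eef_pos: [0.546, 0.099, 0.1207]
eef_rot: [-0.0, 1.0, 0.025, -0.0]
wrist_force: [-1.7, -0.1, 5.0]
opening: -0.003
grasp_force: 2.5
```

>>> {"method": "servo_tool", "body": {
  "commands": [
    [[0,0,1],0,0],
    [[0,0,1],0,0],
    [[0,0,1],0,0],
    [[0,0,0],0,0]
  ]
}}

```text
time_s: 5.52
eef_pos: [0.5458, 0.099, 0.1172]
eef_rot: [-0.0, 1.0, 0.025, -0.0]
wrist_force: [-2.2, -0.3, 3.2]
opening: -0.0
grasp_force: 1.2
```

>>> {"method": "servo_tool", "body": {
  "commands": [
    [[0,0,1],0,0],
    [[0,0,1],0,0],
    [[0,0,1],0,0],
    [[0,0,0],0,0]
  ]
}}

```text
time_s: 6.02
eef_pos: [0.546, 0.099, 0.1168]
eef_rot: [0.0, 1.0, 0.025, -0.0]
wrist_force: [-12.4, -0.2, 24.3]
opening: 0.0
grasp_force: 12.0
```

24 N against a hard stop means the lid has snapped shut. I'll lift and check.

>>> {"method": "servo_tool", "body": {
  "commands": [
    [[0,0,-6],0,0],
    [[0,0,-25],0,0],
    [[0,0,-35],0,0],
    [[0,0,-35],0,0],
    [[0,0,-35],0,0],
    [[0,0,0],0,0],
    [[0,0,0],0,0]
  ]
}}

```text
time_s: 6.9
eef_pos: [0.5457, 0.0989, 0.2494]
eef_rot: [-0.0, 1.0, 0.025, -0.0]
wrist_force: [-0.4, -1.2, 0.6]
opening: 0.003
grasp_force: 0.0
```

```bash
python3 - <<'E'
from h import *
print(ctrl.get_obs()['eef_pos'].round(4))
c=snap('wrist','w2')
E
```

```text
[0.5457 0.0989 0.2494]
```

View pics/w2.png

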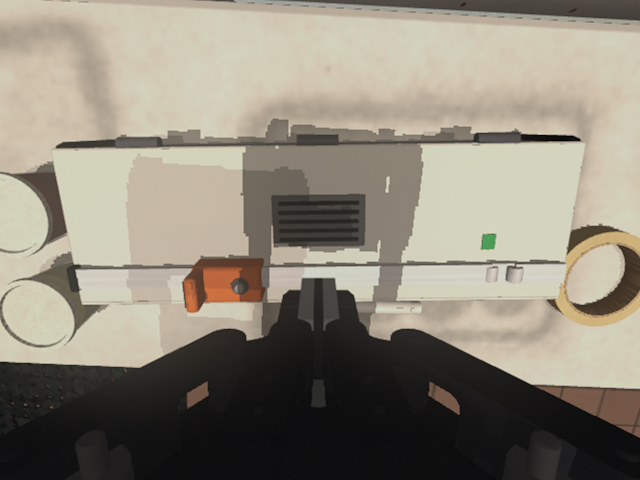

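The lid is shut. The cutter's thumb rest top is at (190,295) with its rear edge at column 183, its body's right end at column 263, and the green mark at (488,241).

```bash
python3 - <<'E'
from h import *
c=load('w2'); a=.053
pc=P(c,319,220)
for n,(u,v) in dict(pad=(319,220),mark=(488,241),thumbtopBack=(185,295),thumbtopC=(189,295),thumbF=(189,310),thumbB=(189,279),thumbtopR=(194,295),bodyR=(261,285),bodyRf=(261,300),railL=(120,275),railC=(319,271),railR=(430,270),lidL=(90,200),lidR=(450,200),stopL=(74,278)).items():
    p=P(c,u,v);d=p-pc;print(n,p.round(4),(d[0]*np.cos(a)+d[1]*np.sin(a)).round(4),(-d[0]*np.sin(a)+d[1]*np.cos(a)).round(4))
rs=[P(c,u,272) for u in list(range(100,180,4))+list(range(350,470,4))]; rs=np.array(rs)
# orange mask extents
im=cv2.cvtColor(c['color'],cv2.COLOR_RGB2HSV); m=cv2.inRange(im,(5,150,80),(20,255,255)); v,u=np.nonzero(m[240:330,150:300]); 
Q=np.array([P(c,x+150,y+240) for x,y in zip(u,v)])-pc; L=-Q[:,0]*np.sin(a)+Q[:,1]*np.cos(a); X=Q[:,0]*np.cos(a)+Q[:,1]*np.sin(a)
Z=Q[:,2]+pc[2]; t=Z>.128; print('thumb y',np.percentile(L[t],[2,50,98]),'x',np.percentile(X[t],[2,98]),'z',np.percentile(Z[t],[50,98]))
b=(Z<.125)&(Z>.108); print('body y',np.percentile(L[b],[1,99]),'x',np.percentile(X[b],[2,98]))
g=cv2.inRange(im,(40,100,60),(80,255,255)); v,u=np.nonzero(g[225:255,470:505]); print('green px',u.mean()+470,v.mean()+225)
for e in (180,460): 
  pass
v0=np.array([P(c,u,200) for u in range(80,560,20)]); f=np.gradient
# lid rear edge yaw from front edge line
E
```

```text
pad [0.5469 0.0983 0.0958] 0.0 0.0
mark [ 0.5368 -0.0318  0.0949] -0.017 -0.1293
thumbtopBack [0.4998 0.1869 0.1361] -0.0423 0.091
thumbtopC [0.4999 0.1843 0.1359] -0.0425 0.0884
thumbF [0.4889 0.1846 0.1364] -0.0534 0.0893
thumbB [0.5104 0.1847 0.1333] -0.0319 0.0883
thumbtopR [0.5001 0.1808 0.1361] -0.0424 0.0849
bodyR [0.501  0.1383 0.1163] -0.0437 0.0424
bodyRf [0.4891 0.1382 0.1164] -0.0557 0.0429
railL [0.4975 0.2481 0.1022] -0.0414 0.1523
railC [0.5086 0.0963 0.1023] -0.0384 0.0001
railR [0.5136 0.0118 0.1019] -0.0379 -0.0846
lidL [0.5534 0.2686 0.0953] 0.0155 0.1698
lidR [0.5666 0.0012 0.093 ] 0.0145 -0.098
stopL [0.4938 0.2827 0.1036] -0.0433 0.187
thumb y [0.0838399  0.08744287 0.09237051] x [-0.05393783 -0.03149482] z [0.13575501 0.1373244 ]
body y [0.04388954 0.08331291] x [-0.05508718 -0.03010269]
green px 488.16 241.34285714285716
```

>>> {"method": "servo_tool", "body": {
  "commands": [
    [[-10,-30,0],0,0],
    [[-10,-30,0],0,0],
    [[-10,-30,0],0,0],
    [[-8,-30,0],0,0],
    [[0,0,0],0,0],
    [[0,0,30],0,0],
    [[0,0,30],0,0],
    [[0,0,30],0,0],
    [[0,0,15],0,0],
    [[0,0,10],0,0],
    [[0,0,0],0,0],
    [[0,0,0],0,0]
  ]
}}

```text
time_s: 8.45
eef_pos: [0.5028, 0.217, 0.1363]
eef_rot: [-0.0, 1.0, 0.025, 0.001]
wrist_force: [0.2, -0.2, 0.7]
opening: -0.001
grasp_force: 0.0
```

```bash
python3 - <<'E'
from h import *
print(ctrl.get_obs()['eef_pos'].round(4))
c=snap('wrist','w3')
E
```

```text
[0.5028 0.217  0.1363]
```

View pics/w3.png

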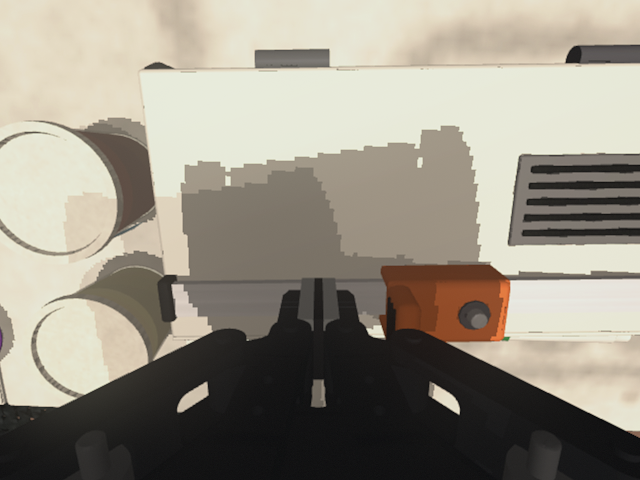

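The fingertips (318,285) stand on the rail line behind the thumb rest (390,320) with a clear gap. I'm starting to push.

>>> {"method": "servo_tool", "body": {
  "commands": [
    [[0,3,0],0,0],
    [[0,3,0],0,0],
    [[0,3,0],0,0],
    [[0,3,0],0,0],
    [[0,3,0],0,0],
    [[0,0,0],0,0]
  ]
}}

```text
time_s: 9.25
eef_pos: [0.5028, 0.2018, 0.1353]
eef_rot: [-0.0, 1.0, 0.025, -0.0]
wrist_force: [-0.3, 0.6, 0.2]
opening: 0.002
grasp_force: 0.0
```

>>> {"method": "servo_tool", "body": {
  "commands": [
    [[0,5,0],0,0],
    [[0,5,0],0,0],
    [[0,5,0],0,0],
    [[0,5,0],0,0],
    [[0,5,0],0,0]
  ]
}}

```text
time_s: 9.88
eef_pos: [0.5043, 0.1766, 0.1354]
eef_rot: [-0.0, 1.0, 0.025, 0.0]
wrist_force: [1.0, 2.9, -0.2]
opening: 0.001
grasp_force: 1.3
```

```bash
cat > m.py <<'E'
from h import *
import sys
def meas(f):
    a=.053; pc=np.array([.5469,.0983,.0958]); c=snap('wrist',f)
    im=cv2.cvtColor(c['color'],cv2.COLOR_RGB2HSV); m=cv2.inRange(im,(5,150,80),(20,255,255)); v,u=np.nonzero(m)
    k=c['z_map'][v,u]>0; Q=np.array([P(c,x,y) for x,y in zip(u[k],v[k])])-pc
    Q=Q[(abs(Q[:,0])<.1)&(Q[:,2]>.012)]
    L=-Q[:,0]*np.sin(a)+Q[:,1]*np.cos(a); Z=Q[:,2]+pc[2]
    b=(Z<.123)&(Z>.112); print('front end y',np.percentile(L[b],[.5,2,5]).round(4),'rear',np.percentile(L,[98,99.5]).round(4))
    p=ctrl.get_obs()['eef_pos']-pc; print('tcp local',round(p[0]*np.cos(a)+p[1]*np.sin(a),4),round(-p[0]*np.sin(a)+p[1]*np.cos(a),4), p[2]+pc[2])
meas(sys.argv[1])
E
python3 m.py w4
```

```text
front end y [0.0181 0.0188 0.0198] rear [0.0657 0.0663]
tcp local -0.0384 0.0799 0.13533994347015255
```

View pics/w4.png

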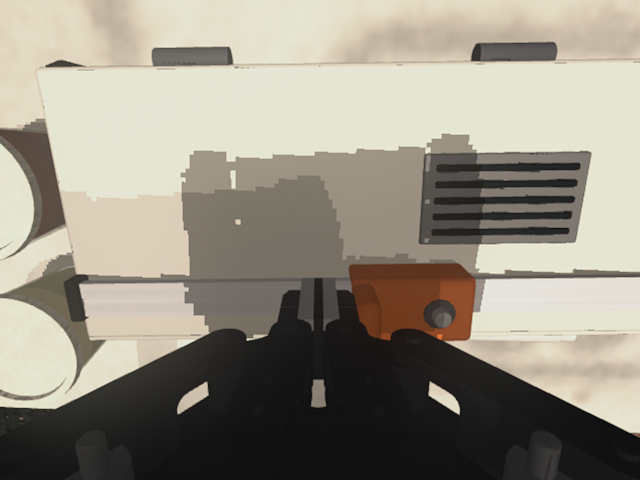

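The finger is against the thumb rest at (350,310), and the TCP is about 13 mm behind the rear face. I'll push on 130 mm and stop short of the crest.

>>> {"method": "servo_tool", "body": {
  "commands": [
    [[0,8,0],0,0],
    [[0,8,0],0,0],
    [[0,8,0],0,0],
    [[0,8,0],0,0],
    [[0,8,0],0,0],
    [[0,8,0],0,0],
    [[0,8,0],0,0],
    [[0,8,0],0,0],
    [[0,8,0],0,0],
    [[0,8,0],0,0],
    [[0,8,0],0,0],
    [[0,8,0],0,0],
    [[0,8,0],0,0],
    [[0,8,0],0,0],
    [[0,8,0],0,0],
    [[0,5,0],0,0],
    [[0,3,0],0,0],
    [[0,2,0],0,0],
    [[0,0,0],0,0]
  ]
}}

```text
time_s: 12.3
eef_pos: [0.5101, 0.0469, 0.1351]
eef_rot: [0.0, 1.0, 0.025, -0.001]
wrist_force: [0.3, 0.0, -1.2]
opening: -0.0
grasp_force: 0.1
```

```bash
python3 m.py w5; python3 - <<'E'
from h import *
c=load('w5'); a=.053; pc=np.array([.5469,.0983,.0958])
im=cv2.cvtColor(c['color'],cv2.COLOR_RGB2HSV);g=cv2.inRange(im,(45,120,60),(80,255,255)); n,l,s,ce=cv2.connectedComponentsWithStats(g)
for i in range(1,n):
    if s[i,4]>40:
        u,v=ce[i]; p=P(c,int(round(u)),int(round(v)))-pc; print(ce[i].round(1),s[i,4],(p+pc).round(4),'y',(-p[0]*np.sin(a)+p[1]*np.cos(a)).round(4))
E
```

```text
front end y [-0.1119 -0.1112 -0.1101] rear [-0.0642 -0.0636]
tcp local -0.0396 -0.0494 0.13502690832146508
[498.2 233.9] 544 [ 0.5365 -0.0318  0.095 ] y -0.1293
```

View pics/w5.png

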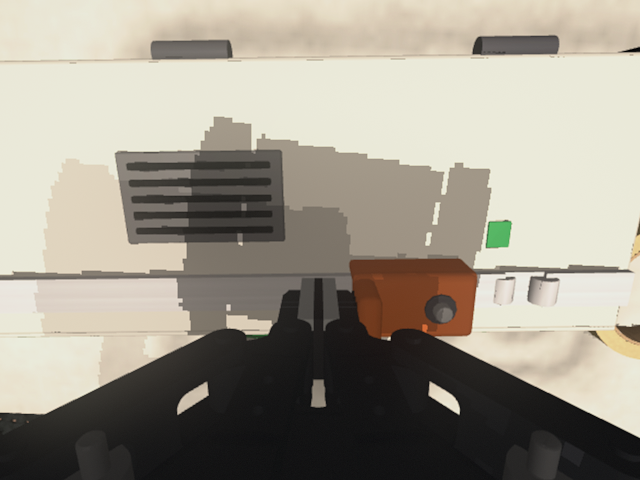

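The cutter spans columns 350-475, the mark is at (498,234) and the crests at (504,290) and (543,290). About 41 mm remain.

>>> {"method": "servo_tool", "body": {
  "commands": [
    [[0,4,0],0,0],
    [[0,4,0],0,0],
    [[0,4,0],0,0],
    [[0,4,0],0,0],
    [[0,3,0],0,0],
    [[0,2,0],0,0],
    [[0,1,0],0,0],
    [[0,0,0],0,0]
  ]
}}

```text
time_s: 13.35
eef_pos: [0.5117, 0.025, 0.1353]
eef_rot: [0.0, 1.0, 0.025, 0.0]
wrist_force: [-0.9, 0.6, 0.4]
opening: 0.0
grasp_force: 0.5
```

>>> {"method": "servo_tool", "body": {
  "commands": [
    [[0,1,0],0,0],
    [[0,1,0],0,0],
    [[0,1,0],0,0]
  ]
}}

```text
time_s: 13.72
eef_pos: [0.5118, 0.0221, 0.1353]
eef_rot: [-0.0, 1.0, 0.025, 0.0]
wrist_force: [-0.2, 1.3, -1.7]
opening: 0.001
grasp_force: 1.0
```

>>> {"method": "servo_tool", "body": {
  "commands": [
    [[0,1,0],0,0],
    [[0,1,0],0,0]
  ]
}}

```text
time_s: 13.98
eef_pos: [0.5119, 0.0201, 0.1353]
eef_rot: [-0.0, 1.0, 0.025, 0.0]
wrist_force: [-0.1, 1.4, -0.7]
opening: 0.001
grasp_force: 1.0
```

>>> {"method": "servo_tool", "body": {
  "commands": [
    [[0,1,0],0,0],
    [[0,1,0],0,0]
  ]
}}

```text
time_s: 14.22
eef_pos: [0.512, 0.0185, 0.1353]
eef_rot: [-0.0, 1.0, 0.025, 0.0]
wrist_force: [0.0, 5.4, -0.7]
opening: 0.001
grasp_force: 2.6
```

>>> {"method": "servo_tool", "body": {
  "commands": [
    [[0,1,0],0,0],
    [[0,1,0],0,0]
  ]
}}

```text
time_s: 14.48
eef_pos: [0.5121, 0.0163, 0.1353]
eef_rot: [-0.0, 1.0, 0.025, 0.0]
wrist_force: [-0.5, 4.1, -0.2]
opening: -0.006
grasp_force: 1.9
```

```bash
python3 m.py w6
```

```text
front end y [-0.1423 -0.1417 -0.1405] rear [-0.0946 -0.0939]
tcp local -0.039 -0.0802 0.13532657057868763
```

On the crest now. I'll continue 1 mm at a time.

>>> {"method": "servo_tool", "body": {
  "commands": [
    [[0,1,0],0,0],
    [[0,1,0],0,0]
  ]
}}

```text
time_s: 14.78
eef_pos: [0.5123, 0.0138, 0.1353]
eef_rot: [0.0, 1.0, 0.025, 0.0]
wrist_force: [-0.3, 2.1, 0.0]
opening: -0.001
grasp_force: 1.0
```

>>> {"method": "servo_tool", "body": {
  "commands": [
    [[0,1,0],0,0],
    [[0,0,0],0,0]
  ]
}}

```text
time_s: 15.02
eef_pos: [0.5124, 0.0127, 0.1354]
eef_rot: [0.0, 1.0, 0.025, 0.0]
wrist_force: [-0.0, 0.4, 0.7]
opening: -0.001
grasp_force: 0.2
```

>>> {"method": "servo_tool", "body": {
  "commands": [
    [[0,1,0],0,0],
    [[0,0,0],0,0]
  ]
}}

```text
time_s: 15.28
eef_pos: [0.5124, 0.0119, 0.1354]
eef_rot: [0.0, 1.0, 0.025, 0.0]
wrist_force: [-0.1, 0.3, 0.2]
opening: -0.001
grasp_force: 0.1
```

```bash
python3 m.py w7
```

```text
front end y [-0.1469 -0.1463 -0.1452] rear [-0.0992 -0.0986]
tcp local -0.0391 -0.0844 0.1353632489237967
```

>>> {"method": "servo_tool", "body": {
  "commands": [
    [[0,1,0],0,0],
    [[0,0,0],0,0]
  ]
}}

```text
time_s: 15.58
eef_pos: [0.5124, 0.011, 0.1354]
eef_rot: [0.0, 1.0, 0.025, 0.0]
wrist_force: [-0.4, 0.3, -0.3]
opening: -0.001
grasp_force: 0.0
```

>>> {"method": "servo_tool", "body": {
  "commands": [
    [[0,1,0],0,0],
    [[0,0,0],0,0]
  ]
}}

```text
time_s: 15.82
eef_pos: [0.5124, 0.0101, 0.1353]
eef_rot: [0.0, 1.0, 0.025, -0.0]
wrist_force: [0.2, -0.2, -0.0]
opening: 0.002
grasp_force: 0.0
```

```bash
python3 m.py w8
```

```text
front end y [-0.1537 -0.1531 -0.1519] rear [-0.1057 -0.1053]
tcp local -0.0392 -0.0862 0.1352779628072428
```

The cutter has jumped 6.8 mm ahead of the finger, and its middle is now at -0.1295 against the mark at -0.1293, so it is parked. Backing off and up.

>>> {"method": "servo_tool", "body": {
  "commands": [
    [[0,-8,0],0,0],
    [[0,-10,0],0,0],
    [[0,0,-20],0,0],
    [[0,0,-30],0,0],
    [[0,0,-40],0,0],
    [[0,0,-30],0,0],
    [[0,0,0],0,0],
    [[0,0,0],0,0],
    [[0,0,0],0,0]
  ]
}}

```text
time_s: 17.0
eef_pos: [0.5106, 0.0285, 0.2537]
eef_rot: [-0.0, 1.0, 0.025, -0.001]
wrist_force: [-0.9, -0.9, 0.1]
opening: 0.001
grasp_force: 0.0
```

```bash
python3 m.py w9; python3 - <<'E'
from h import *
a=load('top0');c=snap('top','top1')
for u,v in ((332,236),): print(P(c,u,v))
for n,(x0,y0,x1,y1) in dict(cup1=(212,230,242,262),cup2=(213,268,245,300),tape=(420,250,462,292),marker=(318,284,376,294)).items():
    print(n,cv2.absdiff(a['color'][y0:y1,x0:x1],c['color'][y0:y1,x0:x1]).mean().round(2))
E
```

```text
front end y [-0.1536 -0.153  -0.152 ] rear [-0.1062 -0.1058]
tcp local -0.0398 -0.0679 0.2538568453044727
[0.55411089 0.09770667 0.09779893]
cup1 7.52
cup2 7.73
tape 65.6
marker 37.34
```

View pics/w9.png

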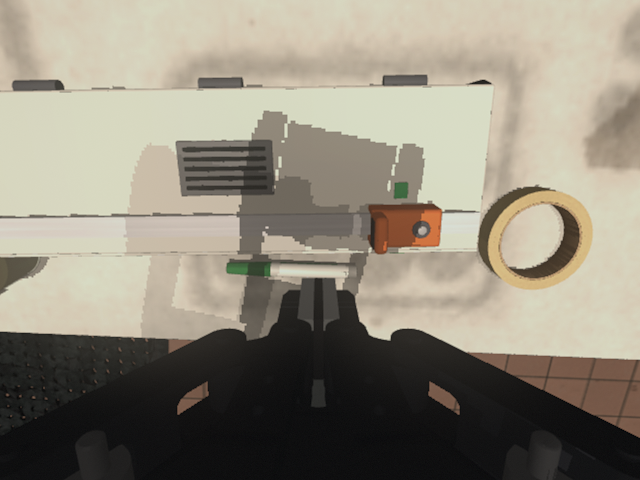

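The lid is flat, the cutter (370-441, 228) sits at the mark (401,190) and held its place when the finger left, and the tape and marker are where they were (the robot only hides them from the top camera). Nothing is being touched.

```bash
python3 -c "
from bench import ctrl
print(ctrl.hand_in())"
```

```text
the job is handed in; nothing more can be done
None
```

I pressed the lid until it snapped shut and pushed the cutter into the parking notch at the green mark (within about 1 mm by camera). The arm is clear, the tape, marker and cups were never touched, and the job is handed in at about 17 s; no verdict was returned.

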